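# Check the sprung pickup of an upturned model shunter with a push gauge

## Robot

A 6-joint arm with a two-finger parallel gripper is mounted at the origin on the work surface. World frame = base frame: x ahead of the robot, y to its left, z up, the work surface at z = 0. Lengths are in mm, angles in rad, forces in N, time in s.
With the tool pointing down it reaches from about 300 to 775 mm from the base axis. Payload 14.6 kg.
Tool frame: the origin (TCP) lies midway between the tips of the shut fingers; the grasp point (between the pads) lies behind it (manip.grip_depth is the z of the grasp point in the tool frame, in mm); z points along the fingers, y is the line along which they close (so a half turn about z gives the same grasp; the last joint's range is limited). The gripper opens to 94 mm and grips with 3 to 60 N. Pads are 16 mm wide; open, the fingers measure 119 mm over their backs; the gripper's body (75 mm by 177 mm) begins 78 mm behind the grasp point.
Start: joints at [1.278, 0.3, 1.521, -0, 1.321, -0.067], TCP at [123.135, 536.029, 205.446] pointing down, gripper open.
Joint ranges: [-3.03, 3.03], [-0.79, 2.21], [0.23, 2.52], [-1.04, 4.18], [0, 3.07], [-2.55, 2.55]. Speed limits (rad/s): [2.22, 2.22, 2.57, 3.14, 3.14, 3.14].

## Interface

Orientations are given as [roll, pitch, yaw] about the fixed x, y, z axes, in that order (R = Rz(yaw) Ry(pitch) Rx(roll)).
In Python, from cell import manip, camrig, order, telemetry gives the robot as it stands (manip), with the cameras (camrig), the job (order) and the readings (telemetry).
- The arm moves only by the shell command python3 nudge.py [OPENING] [FORCE], which reads ROWS from standard input. ROWS is a JSON list of rows, 1 to 5 of them, each of 6 numbers: dx, dy, dz in mm, then a rotation vector rx, ry, rz in rad; each row is the pose to reach, as a shift and turn from the pose commanded when the command began, along the tool's axes at that moment; what a row does not reach only later rows make up. A row lasts 1/10 s, in which the tool goes at most 50 mm and 0.15 rad, less where a joint would pass 70% of its speed; a pose out of reach is approached as far as the arm can. OPENING is the finger opening in mm, set as the command begins (- or left out keeps the last). The fingers move at their own pace and stop on an object; FORCE is the grip in N (left out, the last holds). Time passes only in rows, so rows that do not move let the fingers close. It prints the time, the measured TCP pose, the force, the opening and the grip force at its end. Input that does not fit is refused with a message, and nothing moves.
- telemetry.read_state(): the state, without advancing time (a new reading comes with each control period).
- camrig.camera(name): name is "scene" or "top" or "wrist"; returns (picture, depth): 384x512x3 uint8, red, green, blue; 384x512 float32, mm along the optical axis (not along the pixel's ray), 0 where there is no reading.
- camrig.camera_info(name): a dict with "K" (3x3 intrinsics, pixels), "rvec" (rotation vector, rad) and "tvec" (3), from world to camera coordinates, as OpenCV has them; the wrist camera has in their place "mount" (4x4, takes a point from camera to tool coordinates, whose origin is the TCP and whose axes are the flange's). Camera axes: x right, y down, z forward; pixel columns grow to the right and rows downward; lengths in mm; the calibration is good to about 2 mm. A picture is of the moment at which its call begins: read the wrist's pose just before it. camera_info takes no time and is no camera call.
- order.sign_off(): hands the job in; it is judged then, once.
The state is a dict: "clock": time; "joints": joint angles; "qd": joint speeds; "effort": joint torques, N m; "eef_pos": TCP position; "eef_rot": TCP orientation; "wrist_force": force on the tool from outside, world axes, zero at the start; "moment": the same for the moment, N m; "finger_gap": finger opening in mm; "finger_force": force on a finger pad.
Only numpy, scipy, OpenCV 4.12 (cv2) and the standard library are available. Lean on these libraries where they do the work, as an engineer would, in place of code of your own. Each camera call takes 0.05 s, during which the arm holds its last target. There are 200 camera calls.

## Task

Two model railway vehicles lie upside down in tilting wooden cradles; the shunter is the one with a round sprung brass stud in the middle of its underside. Lift the push gauge out of its block by its square body and gently press its tip on the middle of that stud, the gauge in line with the stud (square to the tilted underside, not simply vertical), until the stud is pressed in about half of its travel and never all the way. Finish while holding it pressed like that, still and in the gripper, and leave the wagon, the shunter's tilt and the things lying about as they are.

Things in the scene. Friction and masses are not known exactly. Their poses are not given: they have to be found in the camera images.
- gauge: Rigid push gauge, 126 mm, about 90 g: steel spindle (8 mm diameter, blunt tip) from z = 0 to 45 mm, square aluminium body 26 x 26 mm from 45 to 120 mm, small cap. Origin at the tip, z from tip to cap, x and y square to the body's sides. Starts upright in the block, tip 5 mm above the table, body resting on the block. Grip the body from above by two facing sides, 80 to 100 mm above the tip.
- holder: Wooden block for the gauge, 70 x 70 x 50 mm, fixed to the table, with an upright through hole of 15 mm in the middle. Origin under its centre, x and y along its sides.
- loco_cradle: Fixed plywood cradle: base 120 (x) x 230 (y) mm, cheeks 97 mm high at its y ends carry a tray pivoted about y, 85 mm above the table. In it the upturned shunter, 188 mm along y, 60 wide. In the tray's frame the underside is 34 mm above the pivot, the wheel tops (pairs at y = -55 and 55 mm) about 51. Origin under the base's centre.
- loco_tilt (a joint): Tilt of the shunter's tray about the cradle's y axis, rad: 0 when the underside is level; positive when the underside leans over to the cradle's -x side (roughly towards the robot). Stiff friction (1.5 N m) holds it where it is.
- stud (a joint): How far the shunter's brass stud is pressed in, m: 0 free, 0.010 all the way down. Spring: about 0.5 N to start it, about 3 N at half travel (0.005), 5.5 N at the end.
- stud_top (a point): Centre of the top face of the brass stud (18 mm diameter, 14 mm proud of the middle of the shunter's underside, 48 mm above the tray's pivot when free). z points out of the stud along its axis, x and y lie in its face. It moves with the stud when pressed.
- wagon_cradle: An equal cradle with an equal-sized upturned goods wagon that has no stud, only a flat steel ballast plate (30 x 50 x 6 mm) in the middle of its underside. To be left alone. Origin under the base's centre, axes as for the other cradle.
- bottle: Closed green drinks bottle, 60 mm diameter, 160 mm high, standing on the table; a bystander. Origin under its centre.
- jar: Small clear jar with a steel lid, 40 mm diameter, 50 mm high, standing between the cradles; a bystander. Origin under its centre.
- partsbox: Open cardboard parts box, 100 x 140 x 35 mm; a bystander. Origin under its centre.

How it is judged:
By the outcome, as a careful person would: the job done as asked, in the order asked, and still so for the second after the job is handed in, while the arm keeps its last pose, push and grip.
It also fails if it takes over 35 s, if anything falls off the work surface, if the arm or the gripper's body presses on something with over 40 N, if the wrist force passes 120 N, or if a joint passes its speed limit or range.

## Working session

There is one attempt and no reset: what is moved stays moved. The work goes in short steps, Python scripts to look and compute and a shell command to move; the robot and the scene stay as the last step left them, time stands still between calls to the robot, and variables do not carry over. Pictures are saved under pics/ and viewed, at most 10 in all, crops included, and the job is handed in when it is done.

```bash
ls; mkdir -p pics; python3 - <<'E'
from cell import manip, camrig, order, telemetry
import cv2,numpy as np
print(manip.grip_depth, telemetry.read_state())
for n in("scene","top"):
    p,d=camrig.camera(n); cv2.imwrite(f"pics/{n}0.png",p[:,:,::-1]); np.savez(f"{n}0.npz",p=p,d=d)
    print(n,camrig.camera_info(n))
print(camrig.camera_info("wrist"))
E
```

```text
cell.py
nudge.py
pics
-18.8 {'clock': 0.0, 'joints': array([ 1.27844015e+00,  3.00449742e-01,  1.52159573e+00, -3.42755318e-05,
        1.32070377e+00, -6.65994176e-02]), 'qd': array([-9.61184276e-04,  8.96182695e-04, -2.31489715e-03, -4.16361437e-04,
       -1.83420292e-03,  7.06247046e-05]), 'effort': array([ 9.79449615e-04, -5.31799829e+01, -3.52746570e+01,  7.09049148e-02,
        2.43029022e-02, -6.33859395e-05]), 'eef_pos': array([123.04735075, 535.78144824, 204.89185059]), 'eef_rot': array([-3.14043642e+00, -4.38453313e-05,  2.91584438e+00]), 'wrist_force': array([0.51010517, 0.24238152, 0.57957468]), 'moment': array([-0.02625668, -0.00258111, -0.00523566]), 'finger_force': 0.0, 'finger_gap': 94.19800437056332}
scene {'K': array([[443.94652275,   0.        , 247.0705434 ],
       [  0.        , 443.94652275, 191.86333838],
       [  0.        ,   0.        ,   1.        ]]), 'rvec': array([ 1.04896246,  2.45779056, -0.96663188]), 'tvec': array([ 327.68460721, -223.28226295, 1436.22444482])}
top {'K': array([[375.41318973,   0.        , 258.81348426],
       [  0.        , 375.41318973, 188.93257904],
       [  0.        ,   0.        ,   1.        ]]), 'rvec': array([ 2.11806496, -2.12581346,  0.1631087 ]), 'tvec': array([  38.03133189,  533.49482461, 1009.66199925])}
{'K': array([[326.59578572,   0.        , 250.48172492],
       [  0.        , 326.59578572, 185.77231162],
       [  0.        ,   0.        ,   1.        ]]), 'mount': array([[ 1.39871367e-03, -9.65906065e-01, -2.58889006e-01,
         7.53084163e+01],
       [ 9.99999020e-01,  1.36699819e-03,  3.02525220e-04,
        -4.54944682e-01],
       [ 6.16898578e-05, -2.58889175e-01,  9.65907030e-01,
        -1.79606340e+02],
       [ 0.00000000e+00,  0.00000000e+00,  0.00000000e+00,
         1.00000000e+00]])}
```

View pics/top0.png

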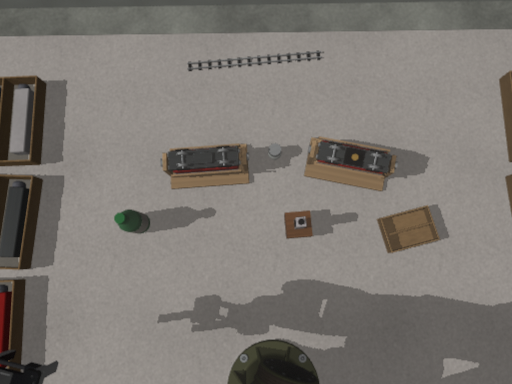

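View pics/scene0.png

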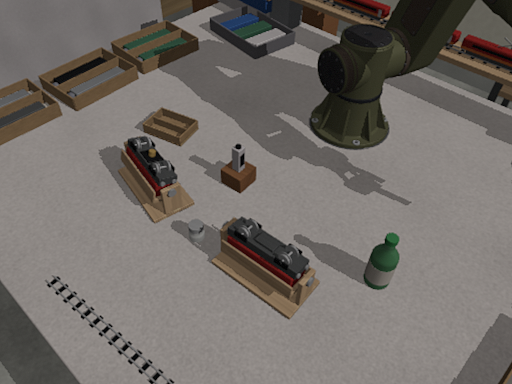

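The top view shows the shunter with its brass stud at (354,157), the wagon at (207,159), the gauge in its block at (300,222), and the jar at (275,151). In the scene view the stud is at (153,153) and the gauge cap at (239,147).

```bash
cat > h.py <<'E'
import numpy as np,cv2
from scipy.spatial.transform import Rotation as R
from cell import manip, camrig, order, telemetry
def cam(n,st=None):
    i=camrig.camera_info(n)
    if n!="wrist":
        r=cv2.Rodrigues(i["rvec"])[0]; return i["K"],r.T,-r.T@i["tvec"]
    T=R.from_euler("xyz",st["eef_rot"]).as_matrix(); m=i["mount"]
    return i["K"],T@m[:3,:3],T@m[:3,3]+st["eef_pos"]
def cloud(c,d):
    K,r,t=c; v,u=np.indices(d.shape)
    return (np.dstack([(u-K[0,2])/K[0,0],(v-K[1,2])/K[1,1],np.ones_like(d)])*d[...,None])@r.T+t
def proj(c,P):
    K,r,t=c; q=(np.atleast_2d(P)-t)@r@K.T; return q[:,:2]/q[:,2:]
def ray(c,u,v):
    K,r,t=c; return t,r@np.linalg.solve(K,[u,v,1.])
def tri(*obs):
    A=np.zeros((3,3));b=np.zeros(3);L=[]
    for c,(u,v) in obs:
        o,d=ray(c,u,v); d/=np.linalg.norm(d); M=np.eye(3)-np.outer(d,d); A+=M;b+=M@o;L.append((o,d))
    x=np.linalg.solve(A,b); return x,[np.linalg.norm(np.cross(x-o,d)) for o,d in L]
E
python3 - <<'E'
from h import *
np.set_printoptions(precision=1,suppress=True)
t=np.load("top0.npz");s=np.load("scene0.npz");ct,cs=cam("top"),cam("scene")
Pt,Ps=cloud(ct,t["d"]),cloud(cs,s["d"])
print("stud",Pt[157,354],Ps[153,153],tri((ct,(354.5,157)),(cs,(153,153))))
print("gauge",Pt[222,301],Ps[147,239],tri((ct,(301,222)),(cs,(239.5,146))))
print("table",Pt[300,100],Ps[330,200])
for n,P,p,c in(("t",Pt,t["p"],ct),("s",Ps,s["p"],cs)):
    m=(P[...,2]>85)&(P[...,2]<160)&(P[...,0]<640)&(P[...,0]>400)&(P[...,1]<-80)&(P[...,1]>-450)
    # gauge
    g=(P[...,2]>60)&(P[...,2]<150)&(abs(P[...,0]-420)<80)&(abs(P[...,1]+50)<60)
    print(n,g.sum(),P[g].min(0),P[g].max(0),np.median(P[g],0))
    print(n,"loco",m.sum(),P[m].min(0),P[m].max(0))
for n,im in(("t",t["p"][110:260,260:420]),):
    cv2.imwrite("pics/c1.png",cv2.resize(im,None,fx=4,fy=4,interpolation=cv2.INTER_CUBIC)[:,:,::-1])
E
```

```text
stud [ 603. -215.  128.] [ 606.8 -209.2  128.4] (array([ 603.6, -216.8,  122.1]), [np.float64(1.2645625374272254), np.float64(1.2645625374270428)])
gauge [433.  -72.6 131.1] [437.7 -66.8 129.6] (array([432.5, -71.9, 127. ]), [np.float64(1.3632665277857632), np.float64(1.3632665277857046)])
table [226.6 484.6   1.6] [811.7 181.1  -0.7]
t 135 [422.7 -84.1  60.4] [449.1 -57.7 133.9] [433.5 -70.  124.1]
t loco 1646 [ 424.1 -336.    85.1] [639.9 -80.6 139.7]
s 289 [422.3 -85.4  60.2] [449.5 -57.4 132.7] [444.  -65.1 101.3]
s loco 1349 [ 433.7 -336.    85.1] [640.  -80.2 138.7]
```

```bash
cat >> h.py <<'E'
def delta(p,Rt):
    st=telemetry.read_state(); T=R.from_euler("xyz",st["eef_rot"])
    d=T.inv().apply(np.array(p)-st["eef_pos"]); w=(T.inv()*Rt).as_rotvec()
    print("t",st["clock"],"delta",np.round(d,1),np.round(w,4),"F",np.round(st["wrist_force"],1),"q",np.round(st["joints"],2),"eef",np.round(st["eef_pos"],1))
E
python3 - <<'E'
from h import *
delta([490,-110,300],R.from_euler("xyz",[np.pi,0,1.45]))
t=np.load("top0.npz");P=cloud(cam("top"),t["d"])
m=(P[...,2]>40)&(P[...,2]<57)&(abs(P[...,0]-434)<60)&(abs(P[...,1]+71)<60)
print("block",cv2.minAreaRect(P[m][:,:2].astype(np.float32)))
m=(P[...,2]>114)&(P[...,2]<125)&(abs(P[...,0]-434)<30)&(abs(P[...,1]+71)<30)
print("gauge",cv2.minAreaRect(P[m][:,:2].astype(np.float32)))
E
cat >/dev/null <<'E'
E
```

```text
t 0.1 delta [-502.2 -547.4  -94.5] [-8.0000e-04  7.0000e-04  1.4658e+00] F [ 0.5 -1.  -0.5] q [ 1.28  0.3   1.52 -0.    1.32 -0.07] eef [123.1 535.8 205. ]
block ((436.3850402832031, -71.53319549560547), (70.08563995361328, 69.99283599853516), 4.419561862945557)
gauge ((436.2353210449219, -71.11124420166016), (25.890352249145508, 25.797954559326172), 89.75276184082031)
```

View pics/c1.png

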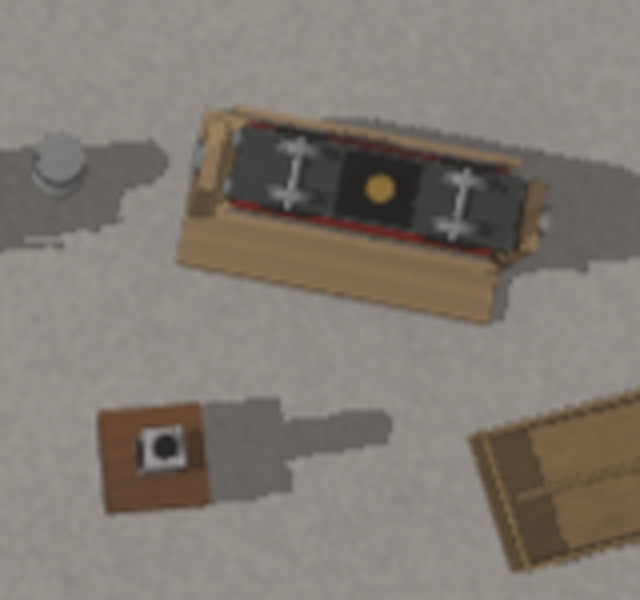

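The crop shows the stud at (380,187) on the dark underside between two wheel pairs. The gauge cap is at (165,447) on the block.

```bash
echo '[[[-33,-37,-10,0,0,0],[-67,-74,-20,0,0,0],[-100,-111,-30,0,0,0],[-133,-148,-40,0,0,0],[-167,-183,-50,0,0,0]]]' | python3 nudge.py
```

```text
refused: ROWS must be a list of rows, each a list of 6 numbers. Nothing was moved.
```

Nothing moved. I misread the format; it is a list of rows, each a list of 6 numbers. Resending.

```bash
echo '[[-33,-37,-10,0,0,0],[-67,-74,-20,0,0,0],[-100,-111,-30,0,0,0],[-133,-148,-40,0,0,0],[-167,-183,-50,0,0,0]]' | python3 nudge.py && echo '[[-33,-37,-9,0,0,0],[-67,-74,-18,0,0,0],[-100,-111,-27,0,0,0],[-133,-148,-36,0,0,0],[-167,-183,-45,0,0,0]]' | python3 nudge.py && echo '[[-33,-37,0,0,0,0.15],[-67,-74,0,0,0,0.3],[-100,-111,0,0,0,0.45],[-133,-148,0,0,0,0.6],[-167,-183,0,0,0,0.75]]' | python3 nudge.py && echo '[[0,0,0,0,0,0.15],[0,0,0,0,0,0.3],[0,0,0,0,0,0.45],[0,0,0,0,0,0.6],[0,0,0,0,0,0.71]]' | python3 nudge.py && python3 - <<'E'
from h import *
delta([490,-110,300],R.from_euler("xyz",[np.pi,0,1.45]))
E
```

```text
clock: 0.6
eef_pos: [243.7, 320.7, 255.1]
eef_rot: [-3.141, -0.0, 2.916]
wrist_force: [0.9, 1.2, 0.6]
finger_gap: 93.7
finger_force: 0.0
clock: 1.1
eef_pos: [364.7, 106.4, 300.0]
eef_rot: [3.141, 0.0, 2.916]
wrist_force: [1.1, 0.1, 0.4]
finger_gap: 94.1
finger_force: 0.0
clock: 1.6
eef_pos: [486.6, -109.6, 299.4]
eef_rot: [-3.142, -0.0, 2.159]
wrist_force: [0.6, 0.7, 1.0]
finger_gap: 94.2
finger_force: 0.0
clock: 2.1
eef_pos: [486.1, -107.4, 299.2]
eef_rot: [-3.141, -0.0, 1.45]
wrist_force: [-0.2, -0.2, -0.4]
finger_gap: 93.8
finger_force: 0.0
t 2.1 delta [-2.1  4.2 -0.8] [-0.0006 -0.0001 -0.0003] F [-0.2 -0.2 -0.4] q [-0.29  0.13  1.52 -0.    1.5  -0.17] eef [ 486.1 -107.4  299.2]
```

```bash
python3 - <<'E'
from h import *
np.set_printoptions(precision=2,suppress=True)
st=telemetry.read_state();c=cam("wrist",st);p,d=camrig.camera("wrist")
cv2.imwrite("pics/w1.png",p[:,:,::-1]);np.savez("w1.npz",p=p,d=d,pos=st["eef_pos"],rot=st["eef_rot"])
P=cloud(c,d)
print("pred gauge",proj(c,[436,-71,120]),"stud",proj(c,[604,-214,127]))
n=lambda lo,hi,x,y,w:(P[...,2]>lo)&(P[...,2]<hi)&(abs(P[...,0]-x)<w)&(abs(P[...,1]-y)<w)
for k,lo,hi in(("block",40,57),("gauge",118,129),):
    Q=P[n(lo,hi,436,-71,60 if k=="block" else 30)]; print(k,len(Q),np.median(Q[:,2]),cv2.minAreaRect(Q[:,:2].astype(np.float32)))
m=n(95,150,604,-214,25);Q=P[m];print("near stud",len(Q),Q.min(0),Q.max(0))
hsv=cv2.cvtColor(p,cv2.COLOR_RGB2HSV)
b=n(100,150,604,-214,30)&(hsv[...,1]>90)&(hsv[...,2]>80)&(hsv[...,0]>10)&(hsv[...,0]<30)
v,u=np.nonzero(b);print("brass",b.sum(),u.mean(),v.mean(),u.min(),u.max(),v.min(),v.max());B=P[b];print(np.median(B,0))
E
```

```text
pred gauge [[201.39 140.31]] stud [[361.39 245.27]]
block 2130 50.31435533734353 ((435.4918212890625, -73.30213928222656), (70.0789794921875, 70.06393432617188), 4.525518417358398)
gauge 406 125.09378739032249 ((435.5473937988281, -73.15914916992188), (26.08780860900879, 25.859277725219727), 4.905958652496338)
near stud 346 [ 580.11 -238.72  108.6 ] [ 629.   -189.23  124.76]<stdin>:13: RuntimeWarning: Mean of empty slice.
  ret = ret.dtype.type(ret / rcount)
Traceback (most recent call last):
ValueError: zero-size array to reduction operation minimum which has no identity
```

View pics/w1.png

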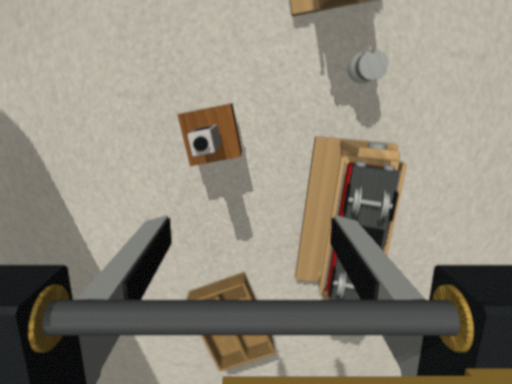

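The wrist view shows the gauge cap at (201,143) and the shunter at right. The stud is hidden behind the right finger at about (361,245), so I'll shift for clear views.

```bash
cat > look.py <<'E'
from h import *
import sys
np.set_printoptions(precision=2,suppress=True)
def look(n):
    st=telemetry.read_state();p,d=camrig.camera("wrist")
    cv2.imwrite(f"pics/{n}.png",p[:,:,::-1]);np.savez(f"{n}.npz",p=p,d=d,pos=st["eef_pos"],rot=st["eef_rot"])
def load(n):
    z=np.load(n+".npz");return z["p"],z["d"],cam("wrist",dict(eef_pos=z["pos"],eef_rot=z["rot"]))
if __name__=="__main__":look(sys.argv[1])
E
echo '[[-32,29,0,0,0,0],[-64,58,0,0,0,0],[-96,87,0,0,0,0],[-127,116,0,0,0,0],[-127,116,0,0,0,0]]' | python3 nudge.py && python3 look.py w2 && echo '[[-20,-40,0,0,0,0],[-40,-80,0,0,0,0],[-40,-80,0,0,0,0]]' | python3 nudge.py && python3 look.py w3; python3 - <<'E'
from look import *
for n in("w2","w3"):
    p,d,c=load(n);P=cloud(c,d);print(n,proj(c,[604,-214,127]))
    m=(P[...,2]>95)&(P[...,2]<150)&(abs(P[...,0]-604)<30)&(abs(P[...,1]+214)<30)
    hsv=cv2.cvtColor(p,cv2.COLOR_RGB2HSV)
    v,u=np.nonzero(m&(hsv[...,1]>70)&(hsv[...,0]<35));print(len(u),u.mean(),v.mean())
a=np.load("w2.npz")["p"];b=np.load("w3.npz")["p"]
cv2.imwrite("pics/w23.png",np.hstack([cv2.resize(x,(400,300)) for x in(a,b)])[:,:,::-1])
E
```

```text
clock: 2.65
eef_pos: [587.9, -250.1, 296.2]
eef_rot: [-3.138, -0.001, 1.456]
wrist_force: [-0.1, 1.3, -0.7]
finger_gap: 93.7
finger_force: 0.0
clock: 3.0
eef_pos: [499.3, -277.8, 300.5]
eef_rot: [3.141, 0.001, 1.455]
wrist_force: [0.3, -0.1, 0.4]
finger_gap: 94.0
finger_force: 0.0
w2 [[262.45 134.47]]
406 262.54433497536945 137.94827586206895
w3 [[343.22  97.47]]
434 340.46082949308754 100.9447004608295
```

View pics/w23.png

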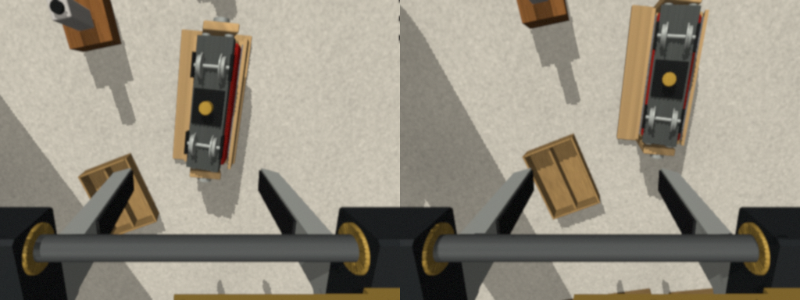

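The two views show the stud clearly: at about (206,108) in the left half and (669,79) in the right. The wheel pairs are above and below it in both. Next I'll fit the underside plane and the stud.

```bash
cat > fit.py <<'E'
from look import *
obs=[];
for n in("w2","w3","top","scene"):
    if n[0]=="w": p,d,c=load(n)
    else: z=np.load(n+"0.npz");p,d,c=z["p"],z["d"],cam(n)
    P=cloud(c,d);hsv=cv2.cvtColor(p,cv2.COLOR_RGB2HSV)
    near=np.linalg.norm(P-[604,-214,122],axis=2)<35
    br=near&(hsv[...,1]>100)&(hsv[...,2]>95)&(hsv[...,0]>12)&(hsv[...,0]<30)
    k,lab,s,_=cv2.connectedComponentsWithStats(br.astype(np.uint8));
    if k<2: print(n,"no brass");continue
    br=lab==1+np.argmax(s[1:,4]);v,u=np.nonzero(br);Q=P[br]
    print(n,"brass",br.sum(),u.mean(),v.mean(),"med",np.median(Q,0)); obs.append((c,(u.mean(),v.mean())))
    # underside plane: RANSAC on points near, not brass
    dk=(np.linalg.norm(P[...,:2]-[604,-214],axis=2)<75)&(P[...,2]>70)&(P[...,2]<150)
    X=P[dk];rng=np.random.default_rng(0);best=None
    for _ in range(3000):
        a,b,e=X[rng.choice(len(X),3,False)];nn=np.cross(b-a,e-a);l=np.linalg.norm(nn)
        if l<200:continue
        nn/=l
        if abs(nn[2])<.75:continue
        i=abs((X-a)@nn)<1.2
        if best is None or i.sum()>best.sum():best=i
    Y=X[best];ctr=Y.mean(0);U,S,V=np.linalg.svd(Y-ctr,full_matrices=False);nn=V[2]*np.sign(V[2,2])
    print("   plane",len(Y),"n",nn,"lean deg",np.degrees(np.arccos(nn[2])),"rms",S[2]/len(Y)**.5,"long axis",V[0],"stud h",np.median((Q-ctr)@nn),np.percentile((Q-ctr)@nn,[5,95]))
    # base board / cheek yaw
    b=(abs(P[...,0]-604)<140)&(abs(P[...,1]+214)<150)&(P[...,2]>6)&(P[...,2]<150)
    print("   rect",cv2.minAreaRect(P[b][:,:2].astype(np.float32)))
print("tri w2w3",tri(*obs[:2]),"all",tri(*obs))
E
python3 fit.py
```

```text
w2 brass 253 262.59683794466406 137.67193675889328 med [ 603.75 -216.74  131.58]
   plane 2545 n [-0.26  0.05  0.97] lean deg 15.202408561005118 rms 0.5814786697449007 long axis [ 0.19  0.98 -0.  ] stud h 17.89697959411299 [ 4.63 19.23]
   rect ((580.2435302734375, -213.9554901123047), (299.7164306640625, 232.4755401611328), 89.99955749511719)
w3 brass 265 344.2679245283019 100.75849056603774 med [ 603.78 -217.27  131.49]
   plane 2983 n [-0.25  0.05  0.97] lean deg 15.03013890087178 rms 0.5918410934324676 long axis [-0.2  -0.98  0.  ] stud h 17.8863200704566 [ 4.34 19.37]
   rect ((560.2598266601562, -235.30685424804688), (282.37872314453125, 234.55081176757812), 81.21903228759766)
top brass 33 354.5151515151515 156.6060606060606 med [ 602.97 -216.15  130.91]
   plane 281 n [-0.26  0.11  0.96] lean deg 16.678082368751035 rms 0.6509199938608665 long axis [-0.2  -0.98  0.06] stud h 14.799265124768617 [11.47 17.24]
   rect ((603.905029296875, -213.41461181640625), (278.4166564941406, 299.88482666015625), 0.22362378239631653)
scene brass 34 152.11764705882354 152.02941176470588 med [ 606.53 -212.69  129.56]
   plane 191 n [ 0.63 -0.13  0.76] lean deg 40.12654659538296 rms 0.6950067769101264 long axis [0.2  0.98 0.  ] stud h 0.7049540126262437 [-3.6  6.7]
   rect ((598.1380615234375, -213.8366241455078), (299.2253112792969, 268.13214111328125), 89.99706268310547)
tri w2w3 (array([ 603.78, -217.1 ,  131.02]), [np.float64(0.20230313241303474), np.float64(0.2023031324130417)]) all (array([ 604.5 , -217.22,  125.6 ]), [np.float64(0.7469961048846523), np.float64(0.8543783695176966), np.float64(0.25741307731029905), np.float64(0.5239224118258491)])
```

```bash
python3 - <<'E'
from look import *
delta([435.7,-72.7,190],R.from_euler("xyz",[np.pi,0,1.652]))
ps=-0.196;
for n in("w2","w3"):
    p,d,c=load(n);P=cloud(c,d)
    yc=np.array([.196,.9806,0]);n0=np.array([-.2604*.9806,.2604*.196,.9655]);xc=np.cross(yc,n0)
    L=(P-[603.8,-217,131.4])@np.c_[xc,yc,n0]
    m=(abs(L[...,0])<22)&(abs(L[...,1])<25)&(np.hypot(L[...,0],L[...,1])>16)&(abs(L[...,2])<30)
    Q=L[m];print(n,m.sum(),np.histogram(Q[:,2],bins=range(-26,6,2))[0])
    m&=abs(L[...,2]-np.median(Q[:,2]))<2.5;Q=L[m];A=np.c_[Q[:,:2],np.ones(len(Q))];print("  panel",np.linalg.lstsq(A,Q[:,2],rcond=None)[0])
    t=(np.hypot(L[...,0],L[...,1])<7)&(abs(L[...,2])<5);Q=L[t];A=np.c_[Q[:,:2],np.ones(len(Q))];print("  top",t.sum(),np.linalg.lstsq(A,Q[:,2],rcond=None)[0])
    t=(np.hypot(L[...,0],L[...,1])<16)&(L[...,2]>-4)&(L[...,2]<5);Q=L[t];print("  face circle",cv2.minEnclosingCircle(Q[:,:2].astype(np.float32)),Q.mean(0))
E
```

```text
t 3.05 delta [195.8 -88.6 110.5] [ 0.   0.  -0.2] F [ 0.1  1.2 -0. ] q [-0.57  0.3   1.3   0.    1.54 -0.45] eef [ 501.1 -277.3  300.7]
w2 1180 [  0   0   0  18  36 368 749   8   1   0   0   0   0   0   0]
  panel [ -0.    -0.   -13.69]
  top 136 [-0.02 -0.    0.52]
  face circle ((-0.20563995838165283, -0.5154491066932678), 8.922592163085938) [ 0.17 -0.27  0.3 ]
w3 1278 [  0   0   0   9  13 414 821  21   0   0   0   0   0   0   0]
  panel [ -0.    -0.01 -13.67]
  top 157 [-0.03 -0.02  0.46]
  face circle ((-0.45509758591651917, -0.5124725103378296), 8.930679321289062) [-0.39 -0.42  0.38]
```

```bash
echo '[[40,-18,20,0,0,-0.05],[80,-36,45,0,0,-0.1],[120,-54,70,0,0,-0.15],[158,-71,90,0,0,-0.2],[196,-89,110,0,0,-0.2]]' | python3 nudge.py && echo '[[0,0,0,0,0,0],[0,0,0,0,0,0]]' | python3 nudge.py && python3 look.py w4; python3 - <<'E'
from look import *
p,d,c=load("w4");P=cloud(c,d)
n=lambda lo,hi,w:(P[...,2]>lo)&(P[...,2]<hi)&(abs(P[...,0]-436)<w)&(abs(P[...,1]+72)<w)
for k,lo,hi,w in(("block",40,57,60),("gauge",118,129,30)):
    Q=P[n(lo,hi,w)]; print(k,len(Q),np.median(Q[:,2]),cv2.minAreaRect(Q[:,:2].astype(np.float32)))
delta([435.7,-72.7,76.2],R.from_euler("xyz",[np.pi,0,1.652]))
E
```

```text
clock: 3.55
eef_pos: [436.2, -70.0, 189.0]
eef_rot: [3.141, -0.0, 1.66]
wrist_force: [0.7, 0.5, 0.7]
finger_gap: 94.0
finger_force: 0.0
clock: 3.75
eef_pos: [437.2, -71.4, 190.1]
eef_rot: [3.141, 0.0, 1.659]
wrist_force: [0.2, -0.3, -0.6]
finger_gap: 93.9
finger_force: 0.0
block 3416 50.26363496135181 ((435.3341369628906, -73.26947784423828), (70.101806640625, 70.5822982788086), 4.572558403015137)
gauge 746 125.0726610118739 ((435.37451171875, -73.23664093017578), (25.497953414916992, 26.591636657714844), 4.763968467712402)
t 3.8 delta [ -0.2  -2.1 114.2] [0.   0.   0.01] F [ 0.4 -0.1  0.7] q [-0.25  0.07  1.83 -0.    1.24 -0.33] eef [437.6 -72.3 190.4]
```

```bash
echo '[[0,-2,35,0,0,0.01],[0,-2,70,0,0,0.01],[0,-2,100,0,0,0.01],[0,-2,114,0,0,0.01],[0,-2,114,0,0,0.01]]' | python3 nudge.py && echo '[[0,0,0,0,0,0],[0,0,0,0,0,0],[0,0,0,0,0,0],[0,0,0,0,0,0],[0,0,0,0,0,0]]' | python3 nudge.py 26 30 && echo '[[0,0,0,0,0,0],[0,0,0,0,0,0],[0,0,0,0,0,0],[0,0,0,0,0,0],[0,0,0,0,0,0]]' | python3 nudge.py 10 30
```

```text
clock: 4.3
eef_pos: [434.7, -73.3, 74.4]
eef_rot: [-3.139, -0.001, 1.645]
wrist_force: [-0.2, -0.1, 0.1]
finger_gap: 93.7
finger_force: 0.0
clock: 4.8
eef_pos: [435.0, -72.7, 75.9]
eef_rot: [3.141, 0.0, 1.646]
wrist_force: [-0.6, 0.0, 0.1]
finger_gap: 57.4
finger_force: 0.0
clock: 5.3
eef_pos: [434.9, -72.6, 75.6]
eef_rot: [3.141, 0.0, 1.646]
wrist_force: [1.2, -0.4, -0.4]
finger_gap: 25.8
finger_force: 30.0
```

```bash
echo '[[0,0,-10,0,0,0],[0,0,-40,0,0,0],[0,0,-85,0,0,0],[0,0,-130,0,0,0],[0,0,-175,0,0,0]]' | python3 nudge.py && echo '[[0,0,0,0,0,0],[0,0,0,0,0,0]]' | python3 nudge.py && python3 look.py w5; python3 - <<'E'
from look import *
p,d,c=load("w5");z=np.load("w5.npz");T=R.from_euler("xyz",z["rot"]).as_matrix();P=(cloud(c,d)-z["pos"])@T
m=(abs(P[...,0])<20)&(abs(P[...,1])<14)&(P[...,2]>-60)&(P[...,2]<100);print(m.sum(),P[m].min(0),P[m].max(0))
s=m&(P[...,2]>34);Q=P[s];print("spindle",s.sum(),Q.min(0),Q.max(0))
for lo in range(-60,90,10):
    k=m&(P[...,2]>lo)&(P[...,2]<=lo+10)
    if k.sum():print(lo,k.sum(),P[k].min(0),P[k].max(0))
print("proj tip",proj(c,z["pos"]+T@[-.6,0,70.7]))
cv2.imwrite("pics/w5b.png",p[:,:,::-1])
E
```

```text
clock: 5.8
eef_pos: [434.3, -72.5, 253.1]
eef_rot: [3.141, 0.0, 1.646]
wrist_force: [0.4, 0.2, -0.5]
finger_gap: 26.0
finger_force: 30.0
clock: 6.0
eef_pos: [434.8, -72.6, 251.2]
eef_rot: [3.14, 0.001, 1.646]
wrist_force: [-0.2, -0.1, -1.6]
finger_gap: 25.7
finger_force: 30.0
5690 [-13.65 -13.97 -59.97] [13.25 14.   67.87]
spindle 44 [ 1.1  -3.69 54.69] [ 3.27  3.4  67.87]
-60 1873 [-12.39 -13.97 -59.97] [ 12.38  13.97 -50.  ]
-50 1827 [-13.65 -13.91 -50.  ] [ 12.92  13.97 -40.01]
-40 484 [  7.58 -13.92 -39.97] [ 13.12  13.97 -30.01]
-30 386 [  7.35 -13.96 -29.95] [ 13.25  14.   -20.  ]
-20 320 [  7.35 -13.96 -20.  ] [ 13.1   13.84 -10.02]
-10 275 [  7.32 -13.96  -9.98] [13.19 13.94 -0.04]
0 210 [  9.98 -13.13   0.17] [13.13 12.89  9.94]
10 201 [ 10.42 -13.02  10.  ] [12.8  12.77 19.78]
20 70 [ 10.89 -12.77  20.07] [12.79 12.53 24.46]
50 14 [ 1.9  -2.81 54.69] [ 3.27  2.53 59.81]
60 30 [ 1.1  -3.69 60.16] [ 3.22  3.4  67.87]
proj tip [[250.68 195.76]]
```

View pics/w5b.png

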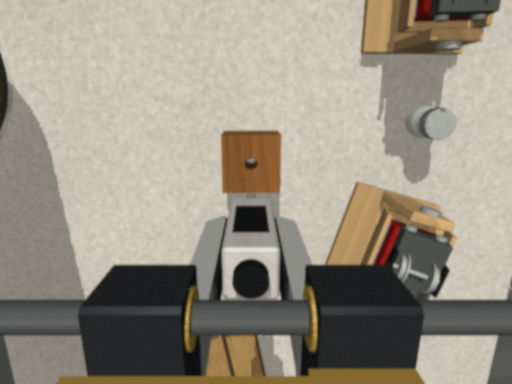

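The gauge is held straight: its cap is at (250,280), the spindle comes out towards (250,196), and the empty block hole is at (251,162). Next is moving over the stud, tilted.

```bash
cat > tgt.py <<'E'
from h import *
import sys
np.set_printoptions(precision=2,suppress=True)
th,ps=0.2636,-0.196
n=np.array([-np.sin(th)*np.cos(ps),-np.sin(th)*np.sin(ps),np.cos(th)])
S=np.array([603.0,-217.3,131.7]); tip=np.array([-.5,0,70.5])
tilt=R.from_rotvec(np.cross([0,0,1],n)/np.linalg.norm(np.cross([0,0,1],n))*th)
Rt=tilt*R.from_euler("xyz",[np.pi,0,1.646])
def tcp(h): return S+h*n-Rt.apply(tip)
def report(k=0):
    X=[]
    for i in range(k):
        if k>1: camrig.camera("top")
        s=telemetry.read_state();X.append(np.r_[s["eef_pos"],s["wrist_force"]])
    T=R.from_euler("xyz",s["eef_rot"]);X=np.array(X);m=X.mean(0)
    tp=m[:3]+T.apply(tip)-S
    xc=np.cross([-np.sin(ps),np.cos(ps),0],n)
    print("tip local x,y,h",tp@xc,tp@[-np.sin(ps),np.cos(ps),0],tp@n,"F.n",m[3:]@n,"F",m[3:],"sd",X[:,3:].std(0),"ang",np.degrees(np.arccos(-T.as_matrix()[:,2]@n)),"gap",s["finger_gap"])
if __name__=="__main__":
    delta(tcp(float(sys.argv[1])),Rt)
    if len(sys.argv)>2: report(int(sys.argv[2]))
E
python3 tgt.py 40
```

```text
t 6.05 delta [-148.8  129.5   11.5] [-0.25 -0.07 -0.  ] F [ 1.   0.1 -1.4] q [-0.25  0.02  1.74 -0.    1.38 -0.32] eef [434.4 -72.5 250. ]
```

```bash
echo '[[-30,26,0,-0.05,-0.014,0],[-60,52,0,-0.1,-0.028,0],[-90,78,4,-0.15,-0.042,0],[-120,104,8,-0.2,-0.056,0],[-149,130,11,-0.252,-0.073,0]]' | python3 nudge.py && echo '[[0,0,0,0,0,0],[0,0,0,0,0,0],[0,0,0,0,0,0]]' | python3 nudge.py && python3 tgt.py 15 10
```

```text
clock: 6.55
eef_pos: [576.1, -212.6, 237.2]
eef_rot: [2.89, 0.071, 1.636]
wrist_force: [0.9, -0.8, -0.5]
finger_gap: 26.1
finger_force: 30.0
clock: 6.85
eef_pos: [575.1, -210.8, 238.8]
eef_rot: [2.891, 0.071, 1.637]
wrist_force: [0.0, -0.9, -1.8]
finger_gap: 26.0
finger_force: 30.0
t 6.85 delta [-0.3 -0.4 25.4] [-0.  0.  0.] F [ 0.  -0.9 -1.8] q [-0.44  0.27  1.51  0.07  1.12 -0.53] eef [ 575.1 -210.8  238.8]
tip local x,y,h 0.9910580099051974 0.09569807191651492 41.10203624344543 F.n -0.8119589367386041 F [ 0.1  -0.14 -0.81] sd [0.37 0.54 0.48] ang 0.17853036520516186 gap 25.644283533997633
```

```bash
echo '[[0,-0.9,10,0,0,0],[0,-0.9,20,0,0,0],[0,-0.9,28,0,0,0],[0,-0.9,33,0,0,0],[0,-0.9,33,0,0,0]]' | python3 nudge.py && python3 tgt.py 3 6 && python3 - <<'E'
from look import *
look("w6");a=np.load("w6.npz")["p"][110:270,170:370]
s,d=camrig.camera("scene");b=s[90:190,95:220];t,d=camrig.camera("top");e=t[110:210,300:400]
cv2.imwrite("pics/mix.png",np.hstack([cv2.resize(x,(w,280),interpolation=cv2.INTER_CUBIC) for x,w in((a,350),(b,350))])[:,:,::-1])
E
```

```text
clock: 7.85
eef_pos: [583.0, -213.2, 206.3]
eef_rot: [2.891, 0.071, 1.637]
wrist_force: [-0.5, -0.2, -1.3]
finger_gap: 25.6
finger_force: 30.0
t 7.85 delta [0.3 0.2 3.8] [-0.  0.  0.] F [-0.5 -0.2 -1.3] q [-0.44  0.31  1.53  0.07  1.05 -0.54] eef [ 583.  -213.2  206.3]
tip local x,y,h 0.4224501099358507 -0.6359605034875182 8.091145141703347 F.n -1.1672645847464904 F [ 0.23  0.07 -1.15] sd [0.39 0.24 0.46] ang 0.17460089734901602 gap 25.97290921617859
```

View pics/mix.png

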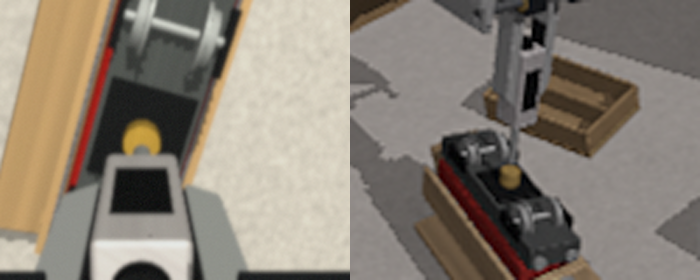

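Both views show the spindle tip just above the brass stud and laterally centred on it: stud at (142,137), spindle at (141,150) in the left half. Next I'll check stud against tip numerically in the tool frame.

```bash
python3 - <<'E'
from look import *
p,d,c=load("w6");z=np.load("w6.npz");T=R.from_euler("xyz",z["rot"]).as_matrix();P=(cloud(c,d)-z["pos"])@T
hsv=cv2.cvtColor(p,cv2.COLOR_RGB2HSV);v,u=np.indices(d.shape)
br=(hsv[...,1]>110)&(hsv[...,2]>70)&(hsv[...,0]>12)&(hsv[...,0]<30)&(abs(u-251)<25)&(abs(v-188)<25)
print(br.sum(),"z hist",np.histogram(P[br][:,2],bins=range(66,100,2)))
f=br&(P[...,2]<82)&(P[...,2]>74);Q=P[f];print("face",len(Q),Q.min(0),Q.max(0),np.median(Q,0),cv2.minEnclosingCircle(Q[:,:2].astype(np.float32)))
A=np.c_[Q[:,:2],np.ones(len(Q))];print("plane",np.linalg.lstsq(A,Q[:,2],rcond=None)[0])
s=(abs(P[...,0])<6)&(abs(P[...,1])<6)&(P[...,2]>30)&(P[...,2]<73);Q=P[s];print("spindle",len(Q),Q.min(0),Q.max(0))
# underside tilt in tool frame
k=(abs(P[...,1])<18)&(P[...,0]>11)&(P[...,0]<25)&(P[...,2]>87)&(P[...,2]<97);Q=P[k];A=np.c_[Q[:,:2],np.ones(len(Q))];print("panel",len(Q),np.median(Q[:,2]),np.linalg.lstsq(A,Q[:,2],rcond=None)[0])
E
```

```text
341 z hist (array([  3,   1,   0,   0,   0,  15, 213,  28,  10,  14,   8,  13,   9,
        24,   1,   0]), array([66, 68, 70, 72, 74, 76, 78, 80, 82, 84, 86, 88, 90, 92, 94, 96, 98]))
face 256 [-4.43 -8.72 77.09] [ 9.03  8.67 81.99] [ 2.72 -0.03 78.97] ((0.4016094207763672, -0.05656769126653671), 8.934076309204102)
plane [ 0.03 -0.01 78.97]
spindle 45 [ 0.83 -3.58 55.16] [ 3.55  3.54 68.29]
panel 667 92.95140363982058 [ 0.06  0.01 92.03]
```

```bash
echo '[[0.5,0,3,0,0,0],[0.5,0,6,0,0,0],[0.5,0,7,0,0,0],[0.5,0,7,0,0,0]]' | python3 nudge.py >/dev/null && python3 tgt.py 0 12 && echo '[[0,0,1,0,0,0],[0,0,2,0,0,0],[0,0,3,0,0,0],[0,0,4,0,0,0],[0,0,4,0,0,0]]' | python3 nudge.py > /dev/null && python3 tgt.py -2 12
```

```text
t 8.7 delta [-0.1 -0.1  0.6] [-0.  0.  0.] F [-0.5 -0.1 -1.7] q [-0.43  0.32  1.53  0.07  1.04 -0.54] eef [ 584.9 -213.1  200.3]
tip local x,y,h 0.14162807135978045 -0.15234138274833606 0.9600568019279527 F.n -0.8884412479250583 F [ 0.16  0.12 -0.88] sd [0.67 0.57 0.42] ang 0.17644590818431036 gap 25.891692328759262
t 9.8 delta [ 0.1 -0.3 -1.1] [-0.  0.  0.] F [ 0.3 -0.6  2.1] q [-0.43  0.32  1.53  0.07  1.03 -0.54] eef [ 586.  -213.4  196.8]
tip local x,y,h 0.14748911528970687 -0.1627439254939717 -3.0229564752007154 F.n 0.8804355895937157 F [-0.52  0.05  0.77] sd [0.47 0.43 0.58] ang 0.1763843798836951 gap 25.833372645034867
```

```bash
echo '[[0,0,0.8,0,0,0],[0,0,1.6,0,0,0],[0,0,2.3,0,0,0],[0,0,2.3,0,0,0],[0,0,2.3,0,0,0]]' | python3 nudge.py && python3 tgt.py -5 30 && python3 look.py w7; python3 - <<'E'
from look import *
p,d,c=load("w7");z=np.load("w7.npz");T=R.from_euler("xyz",z["rot"]).as_matrix();P=(cloud(c,d)-z["pos"])@T
hsv=cv2.cvtColor(p,cv2.COLOR_RGB2HSV);v,u=np.indices(d.shape)
br=(hsv[...,1]>110)&(hsv[...,2]>70)&(hsv[...,0]>12)&(hsv[...,0]<30)&(abs(u-251)<25)&(abs(v-192)<30)
print("face z",br.sum(),np.histogram(P[br][:,2],bins=range(66,90,2))[0],cv2.minEnclosingCircle(P[br&(abs(P[...,2]-71)<3)][:,:2].astype(np.float32)))
k=(abs(P[...,1])<18)&(P[...,0]>11)&(P[...,0]<25)&(P[...,2]>72)&(P[...,2]<90);print("panel z",np.median(P[k][:,2]),"face z",np.median(P[br&(abs(P[...,2]-71)<3)][:,2]))
E
```

```text
clock: 10.9
eef_pos: [586.5, -213.5, 194.7]
eef_rot: [2.889, 0.072, 1.637]
wrist_force: [-1.9, 0.8, 1.7]
finger_gap: 25.9
finger_force: 30.0
t 10.9 delta [ 0.  -0.2 -0.3] [-0.  0.  0.] F [-1.9  0.8  1.7] q [-0.43  0.33  1.53  0.07  1.03 -0.54] eef [ 586.5 -213.5  194.7]
tip local x,y,h 0.12801310721740394 -0.17262350244699687 -5.353703931258947 F.n 1.9946908315139815 F [-0.34 -0.    1.98] sd [0.5  0.64 0.5 ] ang 0.17729023156555251 gap 25.86298027876623
face z 258 [  2  71 121  14  11  14  21   3   0   0   0] ((0.47111719846725464, 0.006821632385253906), 8.682936668395996)
panel z 79.37323694814822 face z 70.38196423267235
```

```bash
echo '[[0,0,0,0,0,0],[0,0,0,0,0,0],[0,0,0,0,0,0]]' | python3 nudge.py && python3 -c "
from cell import manip, camrig, order, telemetry
print(order.sign_off())"
```

```text
clock: 12.75
eef_pos: [586.5, -213.5, 194.6]
eef_rot: [2.889, 0.072, 1.637]
wrist_force: [-1.2, -0.8, 1.6]
finger_gap: 26.1
finger_force: 30.0
the job is handed in; nothing more can be done
None
```

Job handed in at 12.75 s: the gauge holds the shunter's stud pressed about 5 mm (about 2.9 N, half its travel), within about 1 mm of the stud's centre and under 0.2° off its measured axis, still in the gripper; the arm was kept clear of the wagon and everything else, though I did not re-measure the shunter's tilt or the bystanders at the end.

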